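# Draw the pocket scale out on its tray and switch it on

### The job

Get the pocket scale ready for weighing: hook a fingertip behind the upright lip of the blue tray that carries the scale, draw that tray out from under the clear jar shelf all the way to its stop, then press the scale's orange power button fully down and let it come up again. Use the fingertips only and grip or lift nothing; keep the little glass dish where it sits on the scale's pan, and leave the green tray with its red spoon, the jars and everything else as they are.

Things in the scene. Friction and masses are not known exactly. Their poses are not given: they have to be found in the camera images.
- rack: light wooden jar rack, fixed, 170 deep (x) x 276 wide (y), open in front. Origin: centre of its footprint, on the table; +x from its open front to its back, z up; place and yaw vary. Clear plastic shelf on top: upper face 76 mm, underside 70 mm above the table, front edge at x = -85 mm. Two pull-out trays, blue (scale) and green (spoon), bay centres y = +66 and -66 mm; either way round.
- scale_tray (a joint): how far the blue tray with the scale is drawn out, in m: 0 fully home, 0.135 at its stop, growing as it slides along the rack's -x. Starts between 0 and 0.012. Sliding friction about 2 N and light damping (4 N s/m): it stays where it is left.
- scale_tray_lip (a point): middle of the top edge of the rear face of the scale tray's front lip, 42 mm above the table, moving with the tray; axes as the rack's (+x to the rack's back, y along the lip). Lip: 114 mm wide, 8 mm thick (towards -x), 28 mm above the tray floor, whose upper face is 14 mm above the table. Fully home, this point is 50 mm in front of the clear shelf.
- scale_tray_lip_rear: rear half (4 mm plate) of that lip, the face to hook; origin: the tray's reference point, 135 mm behind the lip's rear face, at table level. Behind the face (+x) is an empty trough 55 mm long and 108 mm wide, open above, between side walls 24 mm above the table; it ends at the scale.
- scale_tray_lip_front: front half (4 mm thick plate) of the scale tray's lip, facing the robot; same origin as the rear half. Touching both halves hard at once counts as gripping the lip.
- pan (a point): centre of the top of the scale's steel pan, 35 mm above the table, 133 mm behind the lip's rear face; pan diameter 84 mm. The round black scale (96 mm across, with a 76 mm wide front tab carrying display and button) is fixed on its tray.
- power_button (a joint): how far the orange power button is pressed down, in m: 0 up, 0.005 fully down; springs back, about 4 N when fully down.
- button_top (a point): centre of the top of the orange power button, 20 mm across, on the front tab of the scale, 71 mm behind the lip's rear face and 21 mm to the -y side of the tray's middle; its top is 34 mm above the table and stands 6 mm proud of the tab. Same axes as the lip's.
- dish: small loose glass dish, 64 mm across and 17 mm high, on the scale's pan, up to 16 mm off its middle; origin at the centre of its underside.
- spoon_tray_lip (a point): the same point on the lip of the other, green tray, which holds a red measuring spoon and must stay as it is.
- spoon: loose red plastic measuring spoon, 120 mm long, lying in the other tray; origin on its underside.
- jar_a: loose lidded glass jar, 60 mm across, 75 mm high, on the clear shelf towards its back; origin at its underside.
- jar_b: a second such jar on the clear shelf.
- jar_c: loose lidded glass jar, 72 mm across, 100 mm high, on the table to the right; origin at its underside.
- tub: white tub with orange lid, 90 mm across, 100 mm high, on the table to the left; origin at its underside.
- pen: grey and black marker pen, 140 mm long, on the yellow notepad (8 mm thick) at the left; origin at its underside.

How it is judged (in metres and radians):
On the way, in this order (a step that is already met when the one before it is completed fails the run):
1. the scale's tray is being drawn out by a finger behind its lip (value of joint scale_tray above 0.04 m and contact force between the fingers and scale_tray_lip_rear above 0.3 N), for 0.1 s.
2. the scale's tray is out to its stop (within 10 mm) (value of joint scale_tray above 0.125 m), for 0.2 s.
3. the power button is pressed down (at least 3.5 of its 5 mm) (value of joint power_button above 0.0035 m), for 0.05 s.
At the end, for the whole second after the job is handed in: The scale's tray is drawn out to within 10 mm of its stop, the power button has been pressed and is up again, the dish rests flat on the pan within 30 mm of its middle, the other tray is within 10 mm of its start, and the spoon, jars, tub and pen are within 20 mm of theirs (value of joint scale_tray above 0.125 m and value of joint power_button below 0.001 m and horizontal distance between dish and pan below 0.03 m and z of dish in the frame of pan below 0.005 m and angle between dish's own z axis and vertical below 0.1 rad and linear speed of dish below 0.02 m/s and not (distance of spoon_tray_lip from where it was at the start of the episode above 0.01 m) and not (distance of jar_a from where it was at the start of the episode above 0.02 m) and not (distance of jar_b from where it was at the start of the episode above 0.02 m) and not (distance of jar_c from where it was at the start of the episode above 0.02 m) and not (distance of tub from where it was at the start of the episode above 0.02 m) and not (distance of pen from where it was at the start of the episode above 0.02 m) and not (distance of spoon from where it was at the start of the episode above 0.02 m)); the robot touches nothing.
It fails at once if the dish is lifted or slides off the middle of the pan (more than 8 mm up or 35 mm from its centre) (z of dish in the frame of pan above 0.008 m or horizontal distance between dish and pan above 0.035 m).
It fails at once if the lip is pinched between the fingers (contact force between the fingers and scale_tray_lip_rear above 1.5 N and contact force between the fingers and scale_tray_lip_front above 1.5 N).
It fails at once if the other tray is moved more than 15 mm (distance of spoon_tray_lip from where it was at the start of the episode above 0.015 m).
It fails at once if the spoon, a jar, the tub or the pen is moved more than 30 mm (distance of any of jar_a, jar_b, jar_c, tub, pen, spoon from where it was at the start of the episode above 0.03 m).
It also fails if it takes over 43 s, if anything falls off the work surface, if the arm or the gripper's body presses on something with over 40 N, if the wrist force passes 120 N, or if a joint passes its speed limit or range.

### The arm

A 6-joint arm with a two-finger parallel gripper is mounted at the origin on the work surface. World frame = base frame: x ahead of the robot, y to its left, z up, the work surface at z = 0. Lengths are in m, angles in degrees, forces in N, time in s.
With the tool pointing down it reaches from about 0.25 to 0.725 m from the base axis. Payload 9.7 kg.
Tool frame: the origin (TCP) lies at the very end of the fingers, on their centre line; the grasp point (between the pads) lies 19 mm behind it; x points along the fingers, z is the direction in which the jaws open and shut, and the axes are right-handed (so a half turn about x gives the same grasp; the last joint's range is limited). The gripper opens to 85 mm and grips with 20 to 120 N. Pads are 22 mm wide; open, the fingers measure 114 mm over their backs; the gripper's body (76 mm by 85 mm) begins 54 mm behind the grasp point. The pads swing forward as they close: fully open they stand 13 mm farther back than shut.
Start: joints at [-68.182, 4.979, 10.078, 95.1, 0, 90], TCP at [0.204, -0.511, 0.231] pointing down, gripper open.
Joint ranges: [-179.16, 179.16], [-48.56, 103.87], [-65.8, 70.77], [-126.05, 130.52], [-82.76, 87.17], [-180, 180]. Speed limits (degrees/s): [127.2, 127.2, 147.25, 180, 180, 180].

### API

Orientations are given as [roll, pitch, yaw] about the fixed x, y, z axes, in that order (R = Rz(yaw) Ry(pitch) Rx(roll)).
In Python, from workcell import sensors, vision, job_done gives the robot as it stands.
- The arm moves only by the tool carry_out, never from a script. Its argument "increments" is a list of rows, each a list of 7 numbers: the turn, a rotation vector about the tool's x, y, z in degrees, then the shift along the tool's x, y, z in mm, then the opening in per cent of the stroke, from 0 (shut) to 100 (fully open). A call has 1 to 12 rows; each row shifts and turns the commanded pose from where the row before left it, along the tool's axes as they then stand; what a row does not reach is not made up. A row lasts 1/8 s, in which the tool goes at most 62.5 mm and 10.7 degrees, less where a joint would pass 70% of its speed; a pose out of reach is approached as far as the arm can. A call is refused whole if a number of a shift passes 62.5 or a number of a turn 10.7, either way. A call with a gripper value outside its range is refused whole. The fingers move at their own pace and stop on an object; "squeeze" is the grip in N (left out, the last holds). Time passes only in rows, so rows that do not move let the fingers close. It gives the time, the measured TCP pose, the force and the opening at its end, in the units of the state.
- sensors.get_obs(): the state, without advancing time (a new reading comes with each control period).
- vision.camera(name): name is "side" or "top" or "wrist"; returns the picture (480x640x3 uint8, red, green, blue); there is no depth.
- vision.calibration(name): a dict with "camera_matrix" (3x3 intrinsics, pixels), "extrinsics" (4x4, takes a point from world to camera coordinates); the wrist camera has in their place "mount" (4x4, takes a point from camera to tool coordinates, whose origin is the TCP and whose axes are the tool frame's). Camera axes: x right, y up, looking along -z (the intrinsics and any distortion apply to the point x, -y, -z); pixel columns grow to the right and rows downward; lengths in m; the calibration is good to about 2 mm. The wrist camera is an equidistant fisheye: a pixel r from the principal point sees the ray r / f radians off the axis. A picture is of the moment at which its call begins: read the wrist's pose just before it. calibration takes no time and is no camera call.
- job_done(): hands the job in, once; it reports no verdict.
The state is a dict: "time": time; "q": joint angles; "qd": joint speeds; "joint_efforts": joint torques, N m; "ee_pos": TCP position; "tcp_rot": TCP orientation; "wrist_force": force on the tool from outside, world axes, zero at the start; "torque": the same for the moment, N m; "opening": finger opening in m.
Only numpy, scipy, OpenCV 4.12 (cv2) and the standard library are available. Lean on these libraries where they do the work, as an engineer would, in place of code of your own. Each camera call takes 0.05 s, during which the arm holds its last target.

## Working session

There is one attempt and no reset: what is moved stays moved. The work goes in short steps, Python scripts to look and compute and a tool call to move; the robot and the scene stay as the last step left them, time stands still between calls to the robot, and variables do not carry over. Pictures are saved under pics/ and viewed, and the job is handed in when it is done.

Besides the shell and the picture viewer there is one more tool, called after "Request:" as a command line: name --pt "numbers of a row" for each row, then --argument value for the rest. carry_out: Moves the arm, as the interface text tells. Its arguments: {"type":"object","properties":{"increments":{"type":"array"},"squeeze":{"type":"number"}},"required":["increments"]}

```bash
mkdir -p pics; python3 - <<'E'
from workcell import sensors, vision
import cv2,json
o=sensors.get_obs();print(o)
for n in ("top","side"):
    im=vision.camera(n);cv2.imwrite(f"pics/{n}0.png",im[:,:,::-1]);c=vision.calibration(n);print(n,c)
print(vision.calibration("wrist"))
E
```

```text
{'time': 0.0, 'q': array([-6.81806105e+01,  5.00922248e+00,  1.00335306e+01,  9.50999442e+01,
        4.57529149e-04,  8.99994096e+01]), 'qd': array([-0.03292811, -0.06722527,  0.00642215,  0.00647201,  0.01132498,
       -0.06094025]), 'joint_efforts': array([ 3.10626899e-05, -5.20400906e+01,  4.64795709e+01,  1.66955462e-02,
       -6.55769804e-05, -9.64848510e-06]), 'ee_pos': array([ 0.20433794, -0.51037419,  0.23059282]), 'tcp_rot': array([179.65282708,  89.92436251, 111.47280664]), 'wrist_force': array([ 0.40476001,  0.25909254, -1.20485807]), 'torque': array([ 0.00711896, -0.0263809 ,  0.01896077]), 'opening': 0.08538759455907409}
top {'camera_matrix': array([[482.48962993,   0.        , 309.77923421],
       [  0.        , 482.48962993, 240.67562025],
       [  0.        ,   0.        ,   1.        ]]), 'extrinsics': array([[-0.01305693, -0.99987319,  0.00911706, -0.01390694],
       [ 0.98319288, -0.01117752,  0.18222739, -0.57970959],
       [-0.18210237,  0.01134316,  0.98321415, -1.43475333],
       [ 0.        ,  0.        ,  0.        ,  1.        ]])}
side {'camera_matr
[... 243 characters left out ...]
 0.36328852, -0.35539675,  0.86122854, -0.28026099],
       [-0.59874845,  0.61916259,  0.50807281, -1.20614118],
       [ 0.        ,  0.        ,  0.        ,  1.        ]])}
{'camera_matrix': array([[371.64829954,   0.        , 314.89581244],
       [  0.        , 371.64829954, 234.08921575],
       [  0.        ,   0.        ,   1.        ]]), 'mount': array([[ 8.89168435e-04,  3.04949910e-01, -9.52367976e-01,
        -1.43035829e-01],
       [ 1.00256426e-03,  9.52367602e-01,  3.04950726e-01,
         7.85194338e-02],
       [ 9.99999102e-01, -1.22596265e-03,  5.41083330e-04,
         5.18573534e-04],
       [ 0.00000000e+00,  0.00000000e+00,  0.00000000e+00,
         1.00000000e+00]])}
```

View pics/top0.png

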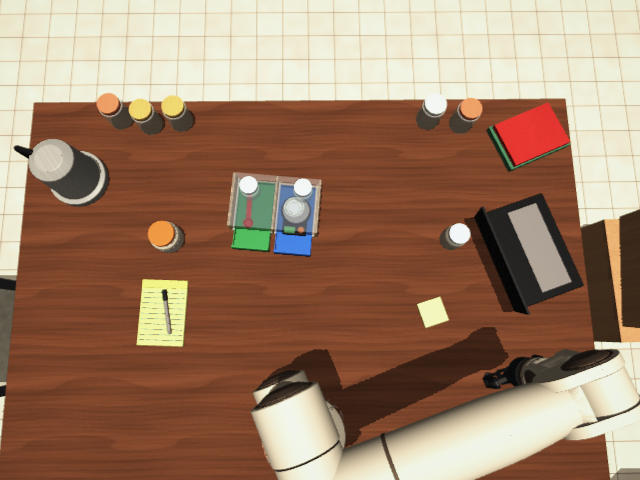

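View pics/side0.png

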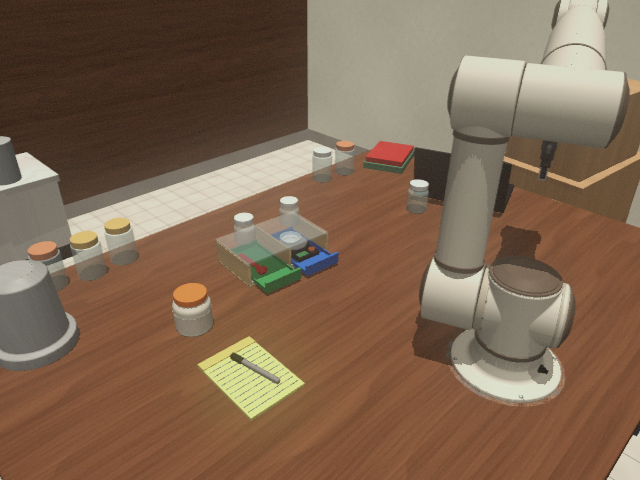

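The blue tray is the right-hand one (lip around top-image pixel (293,249)) and the green one is at (251,243). I'll enlarge that area.

```bash
python3 - <<'E'
import cv2
a=cv2.imread("pics/top0.png")[165:265,220:330];cv2.imwrite("pics/top0c.png",cv2.resize(a,None,fx=7,fy=6,interpolation=cv2.INTER_CUBIC)[:600,:770])
a=cv2.imread("pics/side0.png")[190:300,210:350];cv2.imwrite("pics/side0c.png",cv2.resize(a,None,fx=5,fy=5,interpolation=cv2.INTER_CUBIC))
E
```

```text
(no output)
```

View pics/top0c.png

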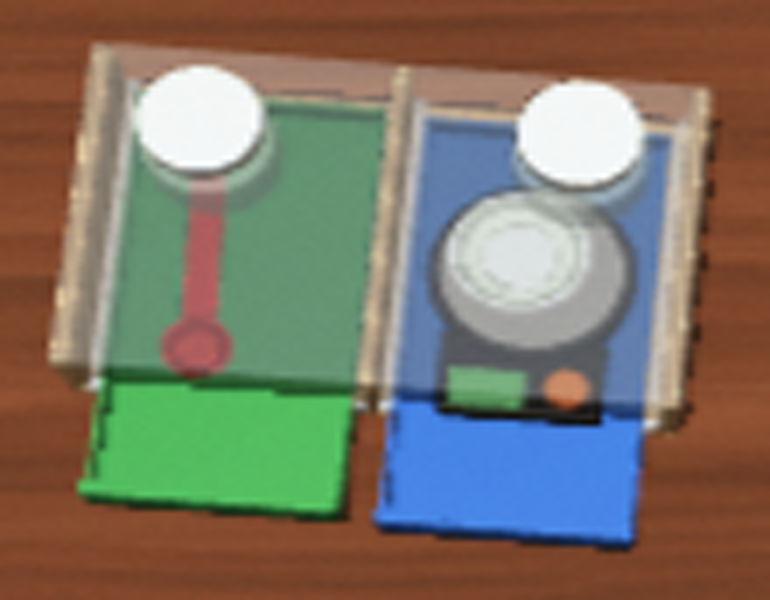

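View pics/side0c.png

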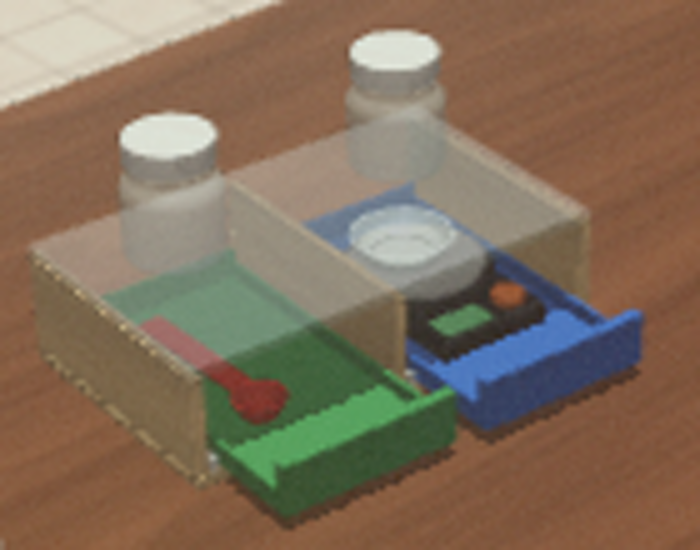

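```bash
cat > h.py <<'E'
import numpy as np, cv2
from workcell import sensors, vision
def proj(P,K,E):
    c=E[:3,:3]@np.asarray(P,float)+E[:3,3]; return np.array([K[0,0]*c[0]/-c[2]+K[0,2],K[1,1]*(-c[1])/-c[2]+K[1,2]])
def R2(y): return np.array([[np.cos(y),-np.sin(y)],[np.sin(y),np.cos(y)]])
def w(p,m): # rack->world ; p=(x,y,yaw)
    a=R2(p[2])@np.array(m[:2]); return np.array([p[0]+a[0],p[1]+a[1],m[2]])
E
cat > fit.py <<'E'
from h import *
from scipy.optimize import least_squares
C={n:(vision.calibration(n)['camera_matrix'],vision.calibration(n)['extrinsics']) for n in('top','side')}
for n in C: print(n,-C[n][1][:3,:3].T@C[n][1][:3,3])
T=lambda u,v:(220+u/7,165+v/6)
S=lambda u,v:(210+u/5,190+v/5)
# model: (x,y,z, tray?) tray points in rack frame at d=0: lip rear face x=-135 -> -85-50
pts=[('top',T(95,45),(.085,.138,.076,0)),('top',T(710,90),(.085,-.138,.076,0)),('top',T(50,362),(-.085,.138,.076,0)),
('top',T(567,388),(-.135+.071,-.066-.021,.034,1)),('top',T(516,268),(-.135+.133,-.066,.03,1)),
('side',S(205,380),(-.085,.138,.076,0)),('side',S(32,247),(.085,.138,.076,0)),('side',S(587,213),(-.085,-.138,.076,0)),('side',S(402,293),(-.085,0,.076,0)),
('side',S(508,290),(-.135+.071,-.066-.021,.034,1)),('side',S(641,314),(-.143,-.066-.057,.042,1)),('side',S(481,384),(-.143,-.066+.057,.042,1))]
def res(p):
    r=[]
    for n,uv,m in pts:
        q=w(p,(m[0]-p[3]*m[3],m[1],m[2])); r+=list(proj(q,*C[n])-uv)
    return r
s=least_squares(res,[.6,0.05,0,0.005],loss='soft_l1',x_scale=[.01,.01,.05,.01])
print(s.x,np.degrees(s.x[2]));
for (n,uv,m),e in zip(pts,np.array(s.fun).reshape(-1,2)):print(n,m,e.round(2))
p=s.x
print('lip',w(p,(-.135-p[3],-.066,.042)),'btn',w(p,(-.064-p[3],-.087,.034)),'btn at stop',w(p,(-.064-.135,-.087,.034)))
E
python3 fit.py
```

```text
top [ 0.30851277 -0.00411026  1.51643553]
side [-0.33309593  0.92899553  0.84929014]
[ 0.69497318  0.08545353 -0.09672277  0.00355595] -5.541806605489461
top (0.085, 0.138, 0.076, 0) [-0.29  0.29]
top (0.085, -0.138, 0.076, 0) [0.21 0.15]
top (-0.085, 0.138, 0.076, 0) [-0.13  0.66]
top (-0.06400000000000002, -0.08700000000000001, 0.034, 1) [ 0.15 -0.26]
top (-0.0020000000000000018, -0.066, 0.03, 1) [2.55 0.37]
side (-0.085, 0.138, 0.076, 0) [-2.88 -0.63]
side (0.085, 0.138, 0.076, 0) [-1.11  0.24]
side (-0.085, -0.138, 0.076, 0) [ 0.97 -0.08]
side (-0.085, 0, 0.076, 0) [-0.05 -0.51]
side (-0.06400000000000002, -0.08700000000000001, 0.034, 1) [-0.61  0.12]
side (-0.143, -0.123, 0.042, 1) [-0.08  0.07]
side (-0.143, -0.009000000000000001, 0.042, 1) [ 0.54 -0.03]
lip [0.55069109 0.03314264 0.042     ] btn [0.61933122 0.00538418 0.034     ] btn at stop [0.48850154 0.018078   0.034     ]
```

```bash
cat >> h.py <<'E'
from scipy.spatial.transform import Rotation as Ro
def toolR(o): r=o['tcp_rot']; return Ro.from_euler('xyz',r,degrees=True)
def rel(o,target_pos,yawaxis_y):
    """target tool: x down, y at world heading yawaxis_y (deg). returns turn rotvec(deg) and world delta and shift in CURRENT tool axes & in final"""
    R=toolR(o); a=np.radians(yawaxis_y); x=np.array([0,0,-1.]);y=np.array([np.cos(a),np.sin(a),0]);z=np.cross(x,y)
    Rt=Ro.from_matrix(np.c_[x,y,z]); d=np.array(target_pos)-o['ee_pos']
    return (R.inv()*Rt).as_rotvec(degrees=True), d*1000, R.inv().apply(d)*1000, Rt.inv().apply(d)*1000
E
python3 - <<'E'
from h import *
o=sensors.get_obs();print(toolR(o).as_matrix().round(3))
p=np.array([0.69497,0.08545,-0.09672,.00356])
lip=w(p,(-.135-p[3],-.066,.042)); print(lip)
hk=w(p,(-.135-p[3]+.024,-.066,.11)); print(hk)
for h in (np.degrees(p[2]),np.degrees(p[2])+180): print([v.round(2) for v in rel(o,hk,h)])
E
```

```text
[[-0.     0.928  0.372]
 [ 0.001  0.372 -0.928]
 [-1.     0.    -0.001]]
[0.55068402 0.0331391  0.042     ]
[0.57457185 0.03082144 0.11      ]
[array([ 2.736e+01, -7.000e-02,  2.000e-02]), array([ 370.24,  541.25, -120.66]), array([ 121.09,  544.88, -364.74]), array([ 120.66,  316.24, -574.48])]
[array([-1.5264e+02, -2.0000e-02, -9.0000e-02]), array([ 370.24,  541.25, -120.66]), array([ 121.09,  544.88, -364.74]), array([ 120.66, -316.24,  574.48])]
```

```bash
python3 - <<'E'
from h import *
o=sensors.get_obs()
p=np.array([0.69497,0.08545,-0.09672,.00356])
hk=w(p,(-.135-p[3]+.026,-.066,.13))
rv,d,_,_=rel(o,hk,90+np.degrees(p[2]));print(rv,d)
N=16
for i in range(N):
    h=21.84-rv[0]*(i+.5)/N   # heading mid
    a=np.radians(h); y=np.array([np.cos(a),np.sin(a)]);z=np.array([np.sin(a),-np.cos(a)])
    print(i,[round(rv[0]/N,2)],(-d[2]/N).round(1),(y@d[:2]/N).round(1),(z@d[:2]/N).round(1))
E
```

```text
[-6.26404404e+01 -5.98019644e-02 -3.65860182e-02] [ 372.23339929  541.05810295 -100.66161174]
0 [np.float64(-3.92)] 6.3 34.9 -21.6
1 [np.float64(-3.92)] 6.3 36.3 -19.1
2 [np.float64(-3.92)] 6.3 37.5 -16.6
3 [np.float64(-3.92)] 6.3 38.6 -14.0
4 [np.float64(-3.92)] 6.3 39.5 -11.3
5 [np.float64(-3.92)] 6.3 40.1 -8.6
6 [np.float64(-3.92)] 6.3 40.6 -5.8
7 [np.float64(-3.92)] 6.3 40.9 -3.1
8 [np.float64(-3.92)] 6.3 41.0 -0.3
9 [np.float64(-3.92)] 6.3 41.0 2.5
10 [np.float64(-3.92)] 6.3 40.7 5.3
11 [np.float64(-3.92)] 6.3 40.2 8.1
12 [np.float64(-3.92)] 6.3 39.6 10.8
13 [np.float64(-3.92)] 6.3 38.8 13.5
14 [np.float64(-3.92)] 6.3 37.7 16.1
15 [np.float64(-3.92)] 6.3 36.6 18.7
```

Request:
carry_out --pt "-3.9 0 0 0 35 -21.5 50" --pt "-3.9 0 0 0 36 -19 0" --pt "-3.9 0 0 0 37.5 -16.5 0" --pt "-3.9 0 0 0 38.5 -14 0" --pt "-3.9 0 0 0 39.5 -11.5 0" --pt "-3.9 0 0 0 40 -8.5 0" --pt "-3.9 0 0 0 40.5 -6 0" --pt "-3.9 0 0 5 41 -3 0" --pt "-3.9 0 0 5 41 -0.5 0" --pt "-3.9 0 0 5 41 2.5 0" --pt "-3.9 0 0 10 40.5 5.5 0" --pt "-3.9 0 0 10 40 8 0" --squeeze 20

```text
time: 1.6
ee_pos: [0.4978, -0.1145, 0.1957]
tcp_rot: [-162.8, 90.0, 176.0]
wrist_force: [-0.1, -1.0, 1.2]
opening: 0.0001
```

Request:
carry_out --pt "-3.9 0 0 10 39.5 11 0" --pt "-3.9 0 0 10 39 13.5 0" --pt "-3.9 0 0 10 37.5 16 0" --pt "-3.9 0 0 10 36.5 19 0" --pt "0 0 0 0 0 0 0"

```text
time: 2.22
ee_pos: [0.596, 0.0177, 0.1542]
tcp_rot: [-177.8, 89.8, 176.6]
wrist_force: [-0.5, -0.1, 0.8]
opening: 0.0
```

```bash
python3 - <<'E'
from h import *
o=sensors.get_obs();print(o)
p=np.array([0.69497,0.08545,-0.09672,.00356])
hk=w(p,(-.135-p[3]+.026,-.066,.13))
print([v.round(2) for v in rel(o,hk,90+np.degrees(p[2]))])
for n in ("wrist","side"): cv2.imwrite(f"pics/{n}1.png",vision.camera(n)[:,:,::-1])
E
```

```text
{'time': 2.225, 'q': array([1.69242440e+00, 1.06321488e+01, 7.81981486e+00, 8.73486246e+01,
       1.43321206e-02, 9.72769725e+01]), 'qd': array([-2.25060988, -2.26629461, -0.85557871,  1.33489536, -0.64526265,
        0.37420763]), 'joint_efforts': array([  1.73559878, -57.63753891,  47.88584232,  -0.5844795 ,
         0.18165905,  -0.07852728]), 'ee_pos': array([0.59598782, 0.01768096, 0.15419113]), 'tcp_rot': array([-177.81134523,   89.83840469,  176.60408656]), 'wrist_force': array([-0.5364259 , -0.13409562,  0.78704507]), 'torque': array([-0.01762189, -0.01737856,  0.00638593]), 'opening': 2.36890046155925e-05}
[array([-0.04, -0.16,  0.01]), array([-19.43,  12.95, -24.19]), array([ 24.25,  11.  , -20.52]), array([ 24.19,  11.01, -20.58])]
```

View pics/wrist1.png

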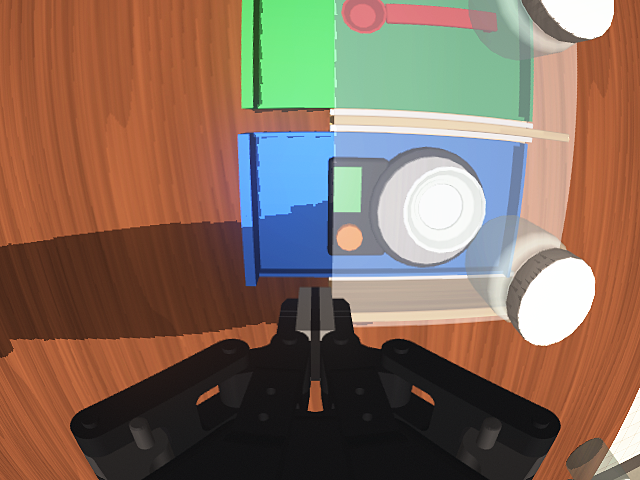

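View pics/side1.png

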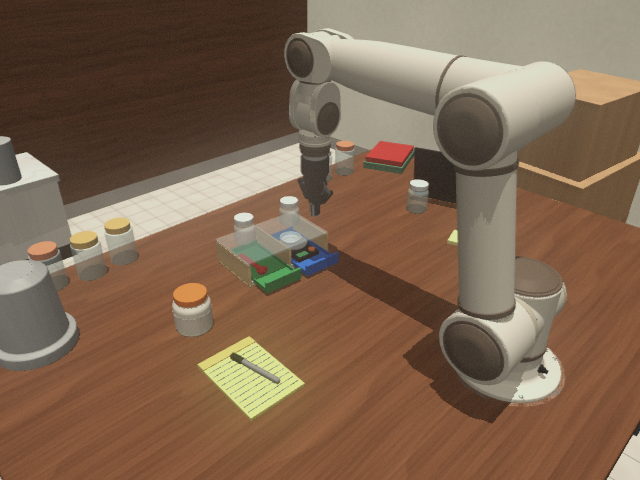

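```bash
cat >> h.py <<'E'
def wray(uv,o,z):
    c=vision.calibration('wrist');K=c['camera_matrix'];M=c['mount']
    a=(uv[0]-K[0,2])/K[0,0];b=(uv[1]-K[1,2])/K[1,1];r=np.hypot(a,b)
    v=np.array([np.sin(r)*a/r,-np.sin(r)*b/r,-np.cos(r)])
    R=toolR(o); C=R.apply(M[:3,3])+o['ee_pos']; D=R.apply(M[:3,:3]@v)
    return C+D*(z-C[2])/D[2]
def pix2w(uv,n,z):
    c=vision.calibration(n);K=c['camera_matrix'];E=c['extrinsics']
    v=np.array([(uv[0]-K[0,2])/K[0,0],-(uv[1]-K[1,2])/K[1,1],-1.]);R=E[:3,:3]
    C=-R.T@E[:3,3];D=R.T@v; return C+D*(z-C[2])/D[2]
def torack(P,p): return R2(p[2]).T@(np.asarray(P)[:2]-p[:2])
E
python3 - <<'E'
from h import *
p=np.array([0.69497,0.08545,-0.09672,.00356])
T=lambda u,v:(220+u/7,165+v/6)
for n,uv in(('jarb',T(580,133)),('jara',T(200,118))):print(n,torack(pix2w(uv,'top',.151),p))
print('jarb ctr underside', torack(pix2w(T(568,165),'top',.09),p))
o=sensors.get_obs();print(o['time'],o['ee_pos'])
im=vision.camera('wrist');cv2.imwrite('pics/wrist2.png',im[:,:,::-1])
cv2.imwrite('pics/wrist2c.png',cv2.resize(im[120:300,220:400,::-1],(600,600),interpolation=cv2.INTER_CUBIC))
E
```

```text
jarb [ 0.03484067 -0.08409072]
jara [0.02867422 0.07545098]
jarb ctr underside [ 0.03584164 -0.07842864]
2.325 [0.59531344 0.0157789  0.15571778]
```

View pics/wrist2c.png

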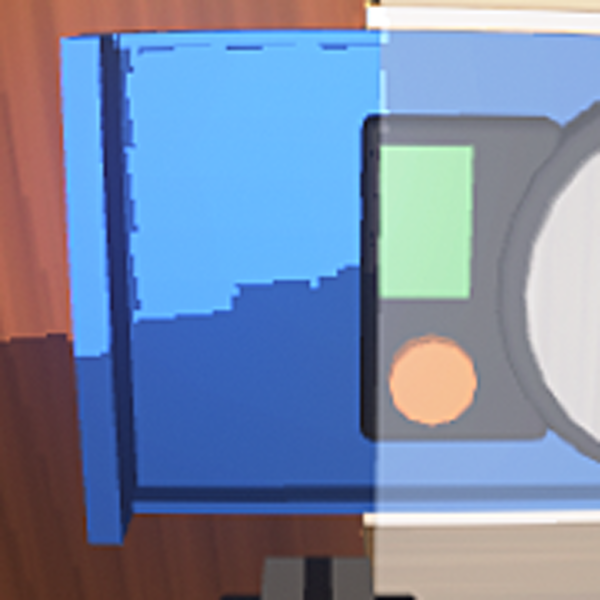

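```bash
python3 - <<'E'
from h import *
p=np.array([0.69497,0.08545,-0.09672,.00356])
o=sensors.get_obs();print(o['time'],o['ee_pos'])
W=lambda u,v:(220+u*.3-.35,120+v*.3-.35)
for n,uv,z in(('liprearL',W(100,38),.042),('liprearR',W(122,543),.042),('lipfL',W(62,38),.042),('lipfR',W(88,543),.042),('btn',W(433,383),.034),('shelf L',W(380,300),.076)):
    P=wray(uv,o,z);print(n,P.round(4),torack(P,p).round(4))
E
```

```text
2.375 [0.59527959 0.01529615 0.15620627]
liprearL [0.558  0.0898 0.042 ] [-0.1367 -0.0089]
liprearR [ 0.5465 -0.0235  0.042 ] [-0.1372 -0.1228]
lipfL [0.55   0.0908 0.042 ] [-0.1448 -0.0086]
lipfR [ 0.5385 -0.0228  0.042 ] [-0.1453 -0.1229]
btn [0.621  0.0054 0.034 ] [-0.0659 -0.0868]
shelf L [0.6096 0.0364 0.076 ] [-0.0802 -0.0571]
```

```bash
python3 - <<'E'
from h import *
p=np.array([0.69497,0.08545,-0.09672,.00356])
o=sensors.get_obs();print(o['ee_pos'],torack(o['ee_pos'],p))
print([v.round(2) for v in rel(o,w(p,(-.112,-.066,.10)),90+np.degrees(p[2]))])
E
```

```text
[0.59527959 0.01529615 0.15620627] [-0.09244977 -0.079453  ]
[array([-0.28, -0.03,  0.02]), array([-18.16,  15.28, -56.21]), array([ 56.21,  13.37, -19.58]), array([ 56.21,  13.45, -19.55])]
```

Request:
carry_out --pt "-0.3 0 0 0 6.5 -10 0" --pt "0 0 0 0 7 -9.5 0" --pt "0 0 0 28 0 0 0" --pt "0 0 0 28 0 0 0" --pt "0 0 0 0 0 0 0" --pt "0 0 0 0 0 0 0"

```text
time: 3.12
ee_pos: [0.5777, 0.0311, 0.1017]
tcp_rot: [10.8, 89.9, 5.4]
wrist_force: [0.4, -0.5, 0.9]
opening: 0.0
```

```bash
python3 - <<'E'
from h import *
p=np.array([0.69497,0.08545,-0.09672,.00356])
o=sensors.get_obs();print(o['ee_pos'],torack(o['ee_pos'],p),o['wrist_force'])
print([v.round(2) for v in rel(o,w(p,(-.112,-.066,.022)),90+np.degrees(p[2]))])
im=vision.camera('wrist');cv2.imwrite('pics/wrist3.png',im[:,:,::-1])
E
```

```text
[0.57765173 0.03111472 0.1017241 ] [-0.11152284 -0.06541067] [ 0.44629251 -0.51814598  0.85043289]
[array([ 0.06,  0.08, -0.02]), array([ -0.53,  -0.54, -79.72]), array([79.72, -0.61, -0.59]), array([79.72, -0.59, -0.48])]
```

View pics/wrist3.png

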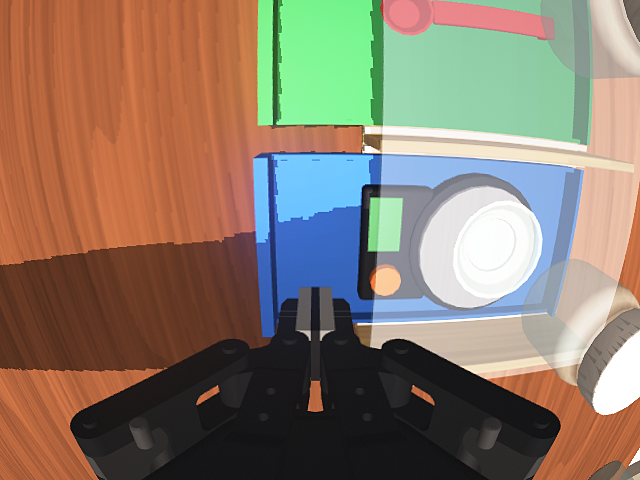

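The wide finger links could foul the shelf edge at this orientation. I'll turn the tool 90° so the fingers' narrow (22 mm) side lies along the pull direction.

Request:
carry_out --pt "-10 0 0 0 0 0 0" --pt "-10 0 0 0 0 0 0" --pt "-10 0 0 0 0 0 0" --pt "-10 0 0 0 0 0 0" --pt "-10 0 0 0 0 0 0" --pt "-10 0 0 0 0 0 0" --pt "-10 0 0 0 0 0 0" --pt "-10 0 0 0 0 0 0" --pt "-10 0 0 0 0 0 0" --pt "0 0 0 0 0 0 0" --pt "0 0 0 0 0 0 0"

```text
time: 4.55
ee_pos: [0.5779, 0.031, 0.101]
tcp_rot: [-79.2, 89.9, 5.1]
wrist_force: [-0.6, 0.5, -0.9]
opening: -0.0005
```

```bash
python3 - <<'E'
from h import *
p=np.array([0.69497,0.08545,-0.09672,.00356])
o=sensors.get_obs();print(o['q'],o['ee_pos'],torack(o['ee_pos'],p),o['wrist_force'])
print([v.round(2) for v in rel(o,w(p,(-.114,-.066,.022)),180+np.degrees(p[2]))])
im=vision.camera('wrist');cv2.imwrite('pics/wrist4.png',im[:,:,::-1])
E
```

```text
[ 3.07207832e+00  8.23793182e+00 -7.56965004e-01  8.09470708e+01
  2.02757430e-03  8.77599772e+00] [0.57786037 0.03102347 0.10100895] [-0.11130636 -0.06548134] [-0.61209336  0.52256379 -0.94566417]
[array([-0.16,  0.01,  0.06]), array([ -2.73,  -0.26, -79.01]), array([79.01,  2.77, -0.54]), array([79.01,  2.69, -0.52])]
```

View pics/wrist4.png

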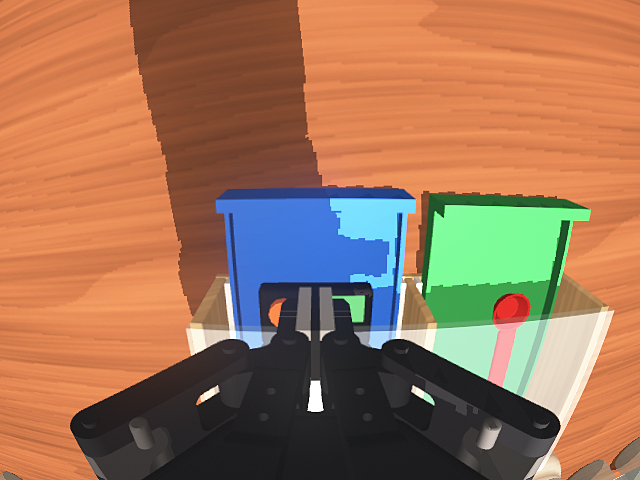

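Request:
carry_out --pt "0 0 0 15 2.5 0 0" --pt "0 0 0 20 0 0 0" --pt "0 0 0 20 0 0 0" --pt "0 0 0 14 0 0 0" --pt "0 0 0 9 0 0 0" --pt "0 0 0 0 0 0 0" --pt "0 0 0 0 0 0 0"

```text
time: 5.48
ee_pos: [0.5755, 0.0313, 0.0229]
tcp_rot: [-80.9, 89.9, 3.6]
wrist_force: [0.6, 0.0, 0.6]
opening: 0.0002
```

```bash
python3 - <<'E'
from h import *
p=np.array([0.69497,0.08545,-0.09672,.00356])
o=sensors.get_obs();print(o['ee_pos'],torack(o['ee_pos'],p),o['wrist_force'])
im=vision.camera('wrist');cv2.imwrite('pics/wrist5.png',im[:,:,::-1])
im=vision.camera('side');cv2.imwrite('pics/side5.png',cv2.resize(im[170:300,200:360,::-1],(800,600)))
E
```

```text
[0.57545893 0.03126859 0.02293975] [-0.11372025 -0.06546927] [0.57733821 0.01514781 0.64115887]
```

View pics/wrist5.png

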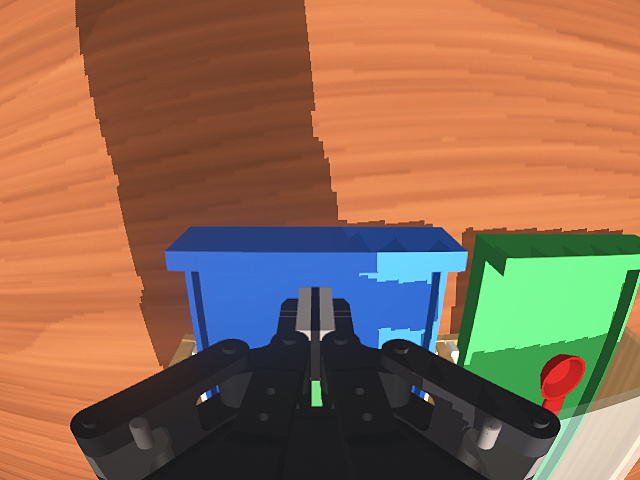

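View pics/side5.png

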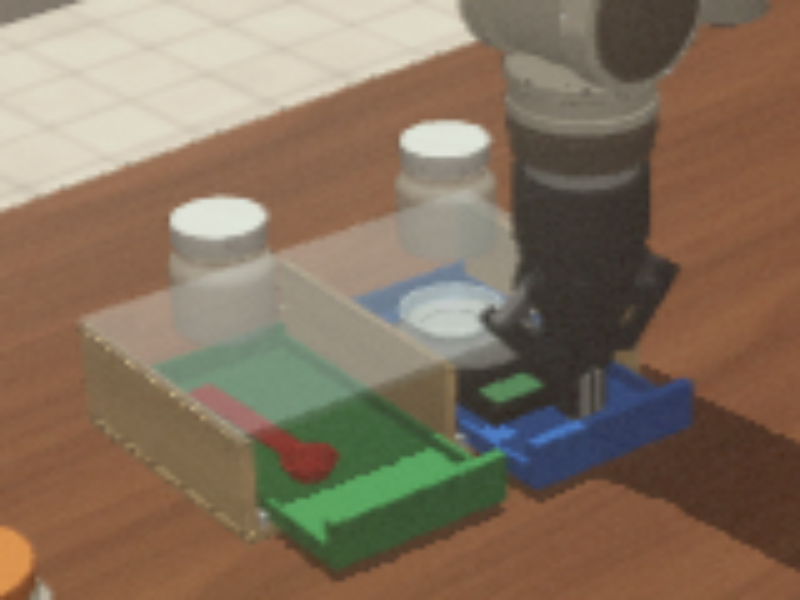

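Request:
carry_out --pt "0 0 0 0 4 0 0" --pt "0 0 0 0 4 0 0" --pt "0 0 0 0 4 0 0" --pt "0 0 0 0 6 0 0" --pt "0 0 0 0 8 0 0" --pt "0 0 0 0 8 0 0" --pt "0 0 0 0 8 0 0" --pt "0 0 0 0 8 0 0" --pt "0 0 0 0 8 0 0" --pt "0 0 0 0 8 0 0" --pt "0 0 0 0 8 0 0" --pt "0 0 0 0 8 0 0"

```text
time: 7.08
ee_pos: [0.493, 0.0392, 0.0224]
tcp_rot: [-51.1, 90.0, 33.5]
wrist_force: [2.7, 1.2, -0.1]
opening: -0.0002
```

```bash
python3 - <<'E'
from h import *
p=np.array([0.69497,0.08545,-0.09672,.00356])
o=sensors.get_obs();print(o['ee_pos'],torack(o['ee_pos'],p),o['wrist_force'])
im=vision.camera('wrist');cv2.imwrite('pics/wrist6.png',im[:,:,::-1])
im=vision.camera('side');cv2.imwrite('pics/side6.png',cv2.resize(im[170:300,200:360,::-1],(800,600)))
E
```

```text
[0.49295763 0.03917326 0.02235128] [-0.1965993  -0.06556864] [ 2.67657662  1.22505256 -0.0687576 ]
```

View pics/wrist6.png

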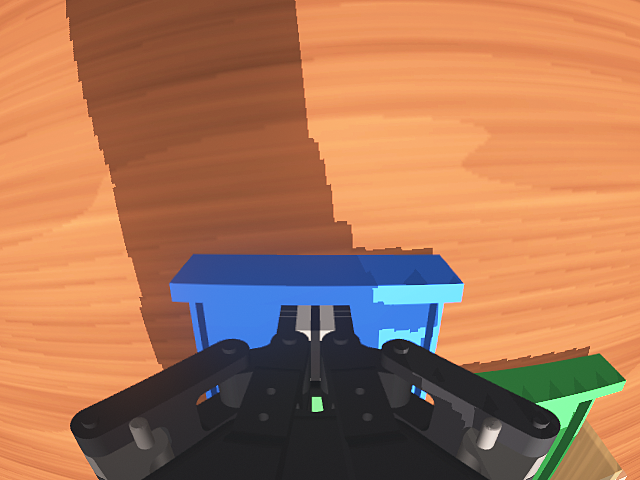

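View pics/side6.png

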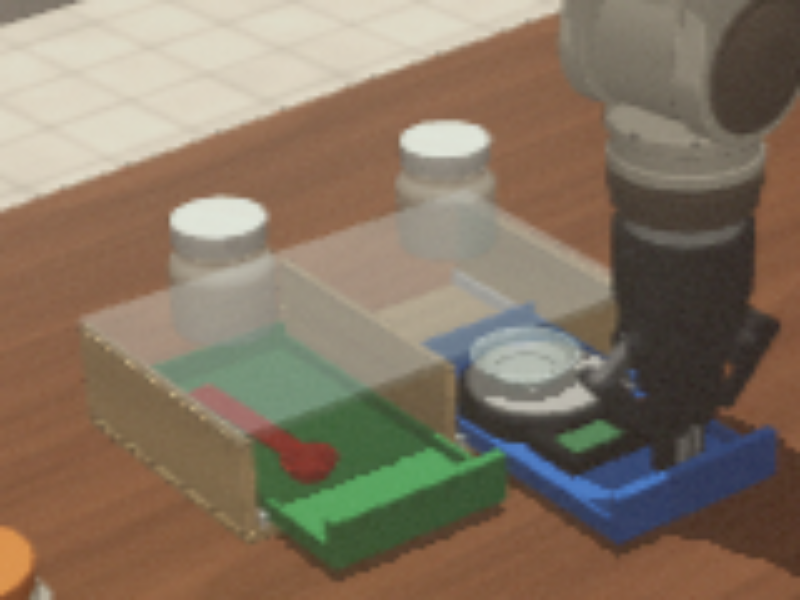

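Request:
carry_out --pt "0 0 0 0 6 0 0" --pt "0 0 0 0 8 0 0" --pt "0 0 0 0 8 0 0" --pt "0 0 0 0 8 0 0" --pt "0 0 0 0 8 0 0" --pt "0 0 0 0 6 0 0" --pt "0 0 0 0 4 0 0" --pt "0 0 0 0 3 0 0" --pt "0 0 0 0 2 0 0" --pt "0 0 0 0 2 0 0" --pt "0 0 0 0 0 0 0"

```text
time: 8.55
ee_pos: [0.4385, 0.0444, 0.0223]
tcp_rot: [71.7, 90.0, 156.2]
wrist_force: [-0.1, -0.1, 0.0]
opening: 0.0
```

```bash
python3 - <<'E'
from h import *
p=np.array([0.69497,0.08545,-0.09672,.00356])
o=sensors.get_obs();print(o['ee_pos'],torack(o['ee_pos'],p),o['wrist_force'])
E
```

```text
[0.43845043 0.04439374 0.02229069] [-0.25135589 -0.06563628] [-0.10417751 -0.0974194   0.03620188]
```

Request:
carry_out --pt "0 0 0 0 1.5 0 0" --pt "0 0 0 0 1.5 0 0" --pt "0 0 0 0 1 0 0"

```text
time: 8.93
ee_pos: [0.4347, 0.0447, 0.0223]
tcp_rot: [-33.4, 90.0, 51.1]
wrist_force: [1.8, -0.3, -1.7]
opening: 0.0
```

Request:
carry_out --pt "0 0 0 0 1 0 0" --pt "0 0 0 0 1 0 0"

```text
time: 9.18
ee_pos: [0.4346, 0.0448, 0.0225]
tcp_rot: [-90.5, 89.8, -6.0]
wrist_force: [15.5, -1.4, -10.8]
opening: 0.0001
```

```bash
python3 - <<'E'
from h import *
p=np.array([0.69497,0.08545,-0.09672,.00356])
o=sensors.get_obs();print(o['ee_pos'],torack(o['ee_pos'],p),o['wrist_force'])
im=vision.camera('top');cv2.imwrite('pics/top7.png',cv2.resize(im[165:285,220:360,::-1],(770,600),interpolation=cv2.INTER_CUBIC))
im=vision.camera('side');cv2.imwrite('pics/side7.png',cv2.resize(im[170:300,200:360,::-1],(800,600)))
E
```

```text
[0.43457741 0.04476584 0.02245004] [-0.25524674 -0.06563994] [ 15.45140572  -1.35135012 -10.83007256]
```

View pics/side7.png

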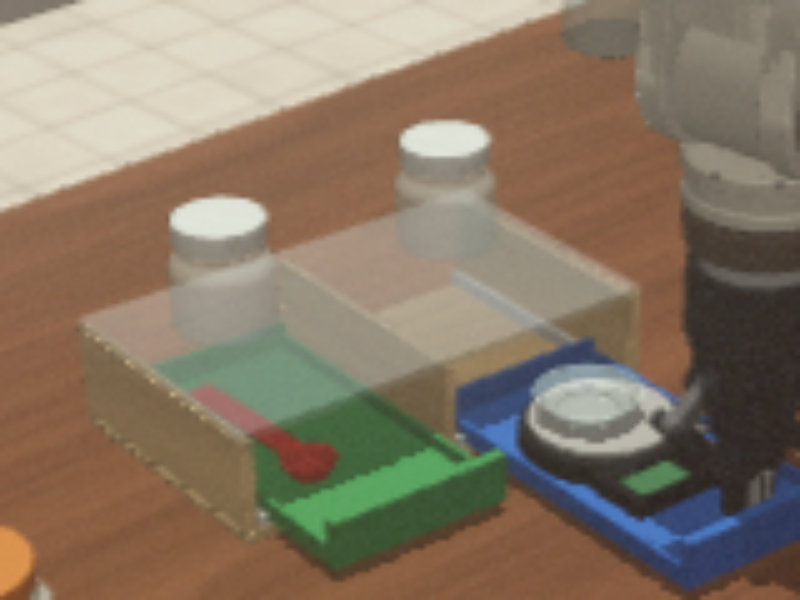

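The stop is reached: the force jumps to 15 N at TCP rack x = −0.255. Next I back off the lip and raise.

Request:
carry_out --pt "0 0 0 0 -4 0 0" --pt "0 0 0 0 -6 0 0" --pt "0 0 0 -10 0 0 0" --pt "0 0 0 -20 0 0 0" --pt "0 0 0 -25 0 0 0" --pt "0 0 0 -20 0 0 0" --pt "0 0 0 0 0 0 0" --pt "0 0 0 0 0 0 0"

```text
time: 10.28
ee_pos: [0.4424, 0.0439, 0.0967]
tcp_rot: [95.4, 90.0, 179.9]
wrist_force: [-0.4, -0.7, -0.3]
opening: -0.0002
```

```bash
python3 - <<'E'
from h import *
p=np.array([0.69497,0.08545,-0.09672,.00356])
o=sensors.get_obs();print(o['ee_pos'],torack(o['ee_pos'],p),o['wrist_force'])
im=vision.camera('wrist');cv2.imwrite('pics/wrist8.png',im[:,:,::-1])
im=vision.camera('top');cv2.imwrite('pics/top8.png',cv2.resize(im[165:285,220:360,::-1],(770,600),interpolation=cv2.INTER_CUBIC))
E
```

```text
[0.44236032 0.0439404  0.09671741] [-0.2474205  -0.06570993] [-0.44643851 -0.72047421 -0.28503572]
```

View pics/wrist8.png

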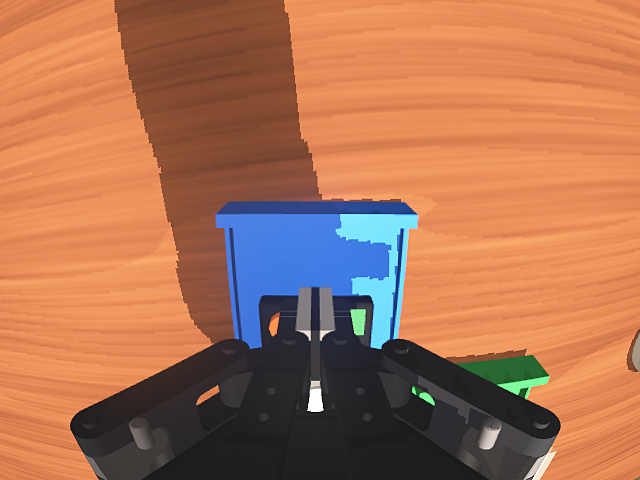

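View pics/top8.png

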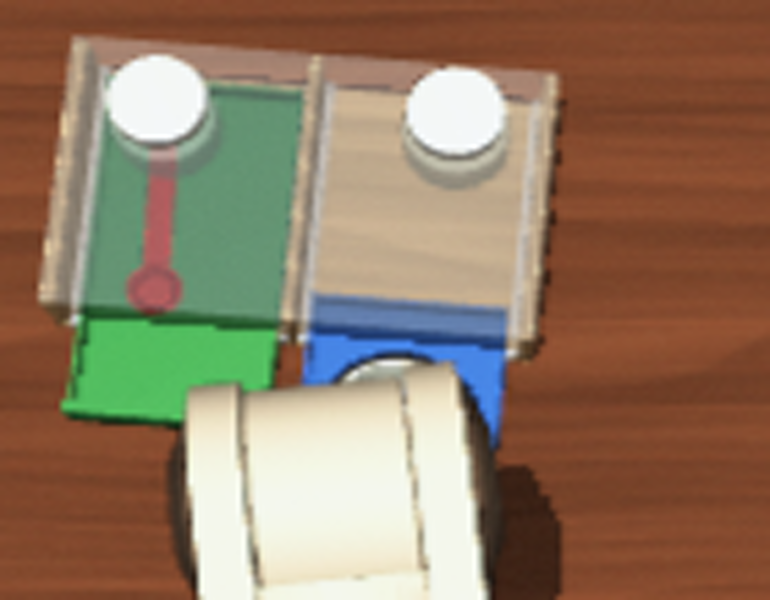

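```bash
python3 - <<'E'
from h import *
p=np.array([0.69497,0.08545,-0.09672,.00356])
o=sensors.get_obs()
for n,uv,z in (('lipL',(217.5,227),.042),('lipR',(416,227),.042),('btn left edge',(269,325),.034),('tabcornerL',(260.5,298),.028),('tabcornerR',(372,297),.028)):
    P=wray(uv,o,z);print(n,torack(P,p).round(4))
print(torack(wray((316,227),o,.042),p))
b=w(p,(-.200,-.087,.060));print(b,[v.round(2) for v in rel(o,b,180+np.degrees(p[2]))])
E
```

```text
lipL [-0.2663 -0.1212]
lipR [-0.2665 -0.0084]
btn left edge [-0.1977 -0.0955]
tabcornerL [-0.2144 -0.1008]
tabcornerR [-0.2152 -0.029 ]
[-0.26627643 -0.06530109]
[0.48750322 0.01817047 0.06      ] [array([ 0.06, -0.02, -0.08]), array([ 45.36, -25.7 , -36.36]), array([ 36.3 , -47.66, -21.24]), array([ 36.36, -47.63, -21.2 ])]
```

Request:
carry_out --pt "0 0 0 0 -10 -4 0" --pt "0 0 0 0 -15 -6 0" --pt "0 0 0 0 -15 -6 0" --pt "0 0 0 0 -9.5 -4.5 0" --pt "0 0 0 18 0 0 0" --pt "0 0 0 18 0 0 0" --pt "0 0 0 15 0 0 0" --pt "0 0 0 0 0 0 0" --pt "0 0 0 0 0 0 0"

```text
time: 11.5
ee_pos: [0.4901, 0.0189, 0.0466]
tcp_rot: [-84.0, 90.0, 0.6]
wrist_force: [0.5, -0.3, 0.2]
opening: -0.0003
```

```bash
python3 - <<'E'
from h import *
p=np.array([0.69497,0.08545,-0.09672,.00356])
o=sensors.get_obs();print(o['ee_pos'],torack(o['ee_pos'],p),o['wrist_force'])
im=vision.camera('wrist');cv2.imwrite('pics/wrist9.png',im[:,:,::-1])
im=vision.camera('side');cv2.imwrite('pics/side9.png',cv2.resize(im[200:310,230:370,::-1],(764,600),interpolation=cv2.INTER_CUBIC))
E
```

```text
[0.49006794 0.01892849 0.04664722] [-0.19752046 -0.08599785] [ 0.52817241 -0.30649995  0.22591903]
```

View pics/wrist9.png

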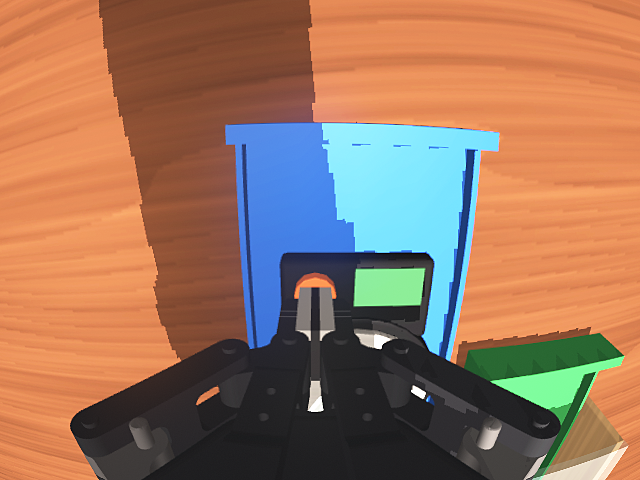

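View pics/side9.png

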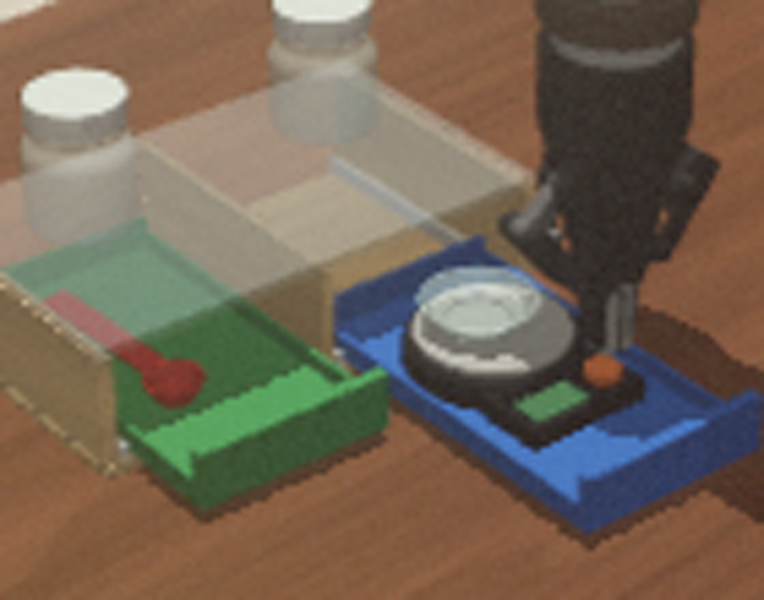

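```bash
python3 - <<'E'
from h import *
p=np.array([0.69497,0.08545,-0.09672,.00356])
o=sensors.get_obs()
print(torack(wray((315,273.5),o,.034),p), torack(wray((295,288),o,.034),p),torack(wray((335,288),o,.034),p),torack(wray((316,150),o,.042),p))
E
```

```text
[-0.20591109 -0.08606367] [-0.19845015 -0.09537704] [-0.19847792 -0.07671422] [-0.2624888 -0.0858089]
```

Request:
carry_out --pt "0 0 0 6 0 0 0" --pt "0 0 0 5 0 0 0" --pt "0 0 0 2 0 0 0" --pt "0 0 0 1.5 0 0 0" --pt "0 0 0 1.5 0 0 0" --pt "0 0 0 1 0 0 0" --pt "0 0 0 0 0 0 0"

```text
time: 12.48
ee_pos: [0.49, 0.0188, 0.0294]
tcp_rot: [-84.9, 90.0, -0.4]
wrist_force: [-2.1, -0.6, 4.3]
opening: 0.0002
```

Request:
carry_out --pt "0 0 0 0.7 0 0 0" --pt "0 0 0 0.5 0 0 0"

```text
time: 12.72
ee_pos: [0.4905, 0.0187, 0.0288]
tcp_rot: [-90.0, 89.9, -5.5]
wrist_force: [-2.0, -0.6, 10.0]
opening: 0.0002
```

```bash
python3 - <<'E'
from h import *
o=sensors.get_obs();print(o['time'],o['ee_pos'],o['wrist_force'])
E
```

```text
12.725 [0.49054174 0.01873077 0.02880277] [-1.95525824 -0.64563197  9.9838439 ]
```

The button has bottomed: about 10 N at TCP z = 0.0288. Now I release and rise clear.

Request:
carry_out --pt "0 0 0 -4 0 0 0" --pt "0 0 0 -8 0 0 0" --pt "0 0 0 -15 0 0 0" --pt "0 0 0 -25 0 0 0" --pt "0 0 0 -30 0 0 0" --pt "0 0 0 -30 0 0 0" --pt "0 0 0 -20 30 0 0" --pt "0 0 0 0 50 0 0" --pt "0 0 0 0 40 0 0" --pt "0 0 0 0 20 0 0" --pt "0 0 0 0 0 0 0" --pt "0 0 0 0 0 0 0"

```text
time: 14.22
ee_pos: [0.3513, 0.0322, 0.1606]
tcp_rot: [-80.7, 89.9, 3.8]
wrist_force: [-0.1, 0.2, 0.6]
opening: 0.0
```

```bash
python3 - <<'E'
from h import *
o=sensors.get_obs();print(o['time'],o['ee_pos'],o['wrist_force'])
im=vision.camera('top');cv2.imwrite('pics/top10.png',im[:,:,::-1]);cv2.imwrite('pics/top10c.png',cv2.resize(im[165:285,220:360,::-1],(770,600),interpolation=cv2.INTER_CUBIC))
im=vision.camera('side');cv2.imwrite('pics/side10.png',cv2.resize(im[200:310,230:370,::-1],(764,600),interpolation=cv2.INTER_CUBIC))
E
```

```text
14.225 [0.35133221 0.03217378 0.16057317] [-0.1225128   0.17904734  0.56565576]
```

View pics/top10c.png

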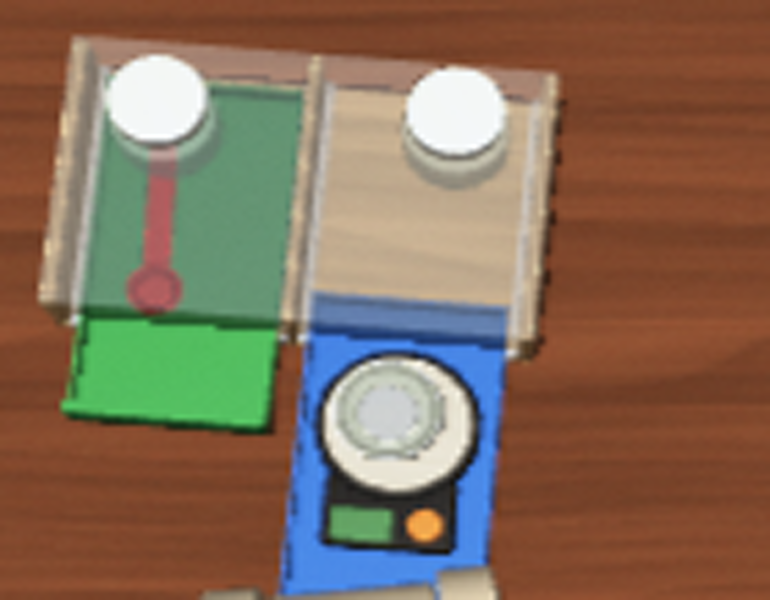

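View pics/side10.png

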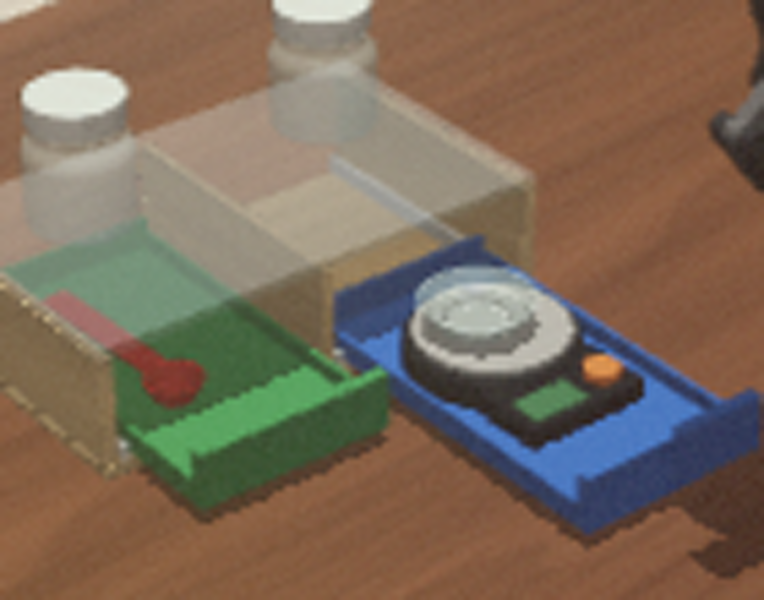

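```bash
python3 - <<'E'
from h import *
p=np.array([0.69497,0.08545,-0.09672,.00356])
T=lambda u,v:(220+u/5.5,165+v/5)
b=torack(pix2w(T(425,525),'top',.034),p);print('btn',b,'d',-b[0]-.064)
pan=torack(pix2w(T(399,424),'top',.033),p);d=torack(pix2w(T(387,411),'top',.036),p);print(pan,'dish',d,np.hypot(*(d-pan)))
E
```

```text
btn [-0.19617883 -0.08617079] d 0.13217883345439033
[-0.13426751 -0.06588747] dish [-0.12716741 -0.0585089 ] 0.010239865078031514
```

```bash
python3 -c "
from workcell import job_done
print(job_done())"
```

```text
the job is handed in; nothing more can be done
None
```

I drew the blue scale tray out to its stop, pressed the power button fully down and let it come up again, then handed the job in at about 14.3 s of the 43 s.

- **Tray:** I hooked it with the shut fingertips behind the lip. At the stop the wrist force jumped to about 15 N. The last top picture puts it about 132 mm out; the limit is 125 mm and the stop is at 135 mm.
- **Button:** It bottomed at about 10 N with the fingertip at z = 28.8 mm, against 29 mm for fully down. In the last pictures it stands up again, but I could only judge that by eye.
- **Dish:** It sits flat on the pan, about 10 mm off the middle (limit 30 mm).
- **Everything else:** By eye, the green tray, spoon and shelf jars are where they started. The arm came nowhere near the tub, pen and table jar, and I did not measure them again. At hand-in the arm was clear at 16 cm height with no contact force.

**Disagreement between views:** The wrist camera placed the drawn-out lip about 3–8 mm further back than the nominal stop, and the top view about 3 mm. I put this down to calibration and fit error, because the force jump showed the tray was against its stop.

**Change on the way:** I turned the tool 90° before hooking, because the finger links could have hit the shelf edge in the first orientation.

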